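# Make up the slipper kit and the pouch kit at the felting stall

## Task

Make up two felting kits from the stock in the middle of the table: in the blue-rimmed tray the wooden shoe last (on its sole) and the spool of blue thread (on end), both in the large compartment, with the orange soap flat in the small one; in the yellow-rimmed tray the ribbed felting board, flat and ribs up, in the large compartment and the green soap flat in the small one. Set each thing down on the tray floor rather than dropping it. Leave the lilac soap and the red thread where they are.

Things in the scene. Friction and masses are not known exactly. Their poses are not given: they have to be found in the camera images.
- last: child's shoe last, a pale wooden foot form standing on its sole, 105 (x) x 46 (y) x 62 (z) mm, 130 g; origin at the centre of its sole, x towards the toe, z up. Tall heel block from x = -51 to +15 mm, 37 mm wide in y, upright sides, 60 mm high; the toe part slopes from 40 down to 20 mm high, up to 46 mm wide. Best gripped across y at x = -10 mm
- board: ribbed hand felting board, a dark wooden block lying flat with cross ribs on its upper face, 100 (x) x 55 (y) x 20 (z) mm, about 100 g; origin at the centre of its underside, x along its length, z up
- soap_orange: orange bar of felting soap lying flat, 80 (x) x 50 (y) x 28 (z) mm, rounded edges, about 110 g, plain sides; origin at the centre of its underside, x along its length, z up
- soap_green: olive-green bar of felting soap lying flat, 80 (x) x 50 (y) x 28 (z) mm, rounded edges, about 110 g, plain sides; origin at the centre of its underside, x along its length, z up
- soap_lilac: lilac bar of felting soap lying flat, 80 (x) x 50 (y) x 28 (z) mm, rounded edges, about 110 g, plain sides; origin at the centre of its underside, x along its length, z up
- spool_blue: wooden spool of blue thread standing on end, round, 44 mm in diameter over the flanges, 50 mm high, about 50 g; origin at the centre of its underside, z up along its axis
- spool_red: wooden spool of red thread standing on end, round, 44 mm in diameter over the flanges, 50 mm high, about 50 g; origin at the centre of its underside, z up along its axis
- tray_blue: fixed plywood kit tray, blue rim, 257 (x) x 162 (y) x 28 (z) mm; floor and walls 6 mm thick. A 5 mm divider at x = +20 mm, its top 24 mm up, makes two compartments 150 mm wide in y, centred on y = 0: small, 100 mm long in x, centre x = +72.5 mm; large, 140 mm long, centre x = -52.5 mm. Origin at the centre of its underside (inner floor at z = 6 mm); its +x (small) end points away from the robot
- tray_yellow: fixed plywood kit tray, yellow rim, 257 (x) x 162 (y) x 28 (z) mm; floor and walls 6 mm thick. A 5 mm divider at x = +20 mm, its top 24 mm up, makes two compartments 150 mm wide in y, centred on y = 0: small, 100 mm long in x, centre x = +72.5 mm; large, 140 mm long, centre x = -52.5 mm. Origin at the centre of its underside (inner floor at z = 6 mm); its +x (small) end points away from the robot
Mind the look-alikes: they are no part of the job. What is shaped like the soap_green but pink is not meant.

How it is judged (in metres and radians):
At the end, for the whole second after the job is handed in: Each thing rests on the floor of its own compartment (underside within 6 mm of it), upright or flat within 0.12 rad, still; centres at least 20 mm from the walls of a large compartment, 15 mm from those of a small one. Lilac soap and red spool within 30 mm of their starts (x of last in the frame of tray_blue between -0.1025 and -0.0025 m and y of last in the frame of tray_blue between -0.055 and 0.055 m and z of each of last, spool_blue, soap_orange in the frame of tray_blue below 0.012 m and angle between each of last, spool_blue, soap_orange, board, soap_green's own z axis and vertical below 0.12 rad and linear speed of each of last, spool_blue, soap_orange, board, soap_green below 0.02 m/s and angular speed of each of last, spool_blue, soap_orange, board, soap_green below 0.2 rad/s and x of spool_blue in the frame of tray_blue between -0.1025 and -0.0025 m and y of spool_blue in the frame of tray_blue between -0.055 and 0.055 m and x of soap_orange in the frame of tray_blue between 0.04 and 0.105 m and y of soap_orange in the frame of tray_blue between -0.06 and 0.06 m and x of board in the frame of tray_yellow between -0.1025 and -0.0025 m and y of board in the frame of tray_yellow between -0.055 and 0.055 m and z of each of board, soap_green in the frame of tray_yellow below 0.012 m and x of soap_green in the frame of tray_yellow between 0.04 and 0.105 m and y of soap_green in the frame of tray_yellow between -0.06 and 0.06 m and distance of each of soap_lilac, spool_red from where it was at the start of the episode below 0.03 m); the robot touches nothing.
It fails at once if one of the kit's things was let fall or thrown (faster than 0.8 m/s with no finger on it) ((linear speed of last above 0.8 m/s and contact force between last and the fingers below 0.05 N) or (linear speed of board above 0.8 m/s and contact force between board and the fingers below 0.05 N) or (linear speed of soap_orange above 0.8 m/s and contact force between soap_orange and the fingers below 0.05 N) or (linear speed of soap_green above 0.8 m/s and contact force between soap_green and the fingers below 0.05 N) or (linear speed of spool_blue above 0.8 m/s and contact force between spool_blue and the fingers below 0.05 N)).
It fails at once if the lilac soap or the red spool was shifted by more than 30 mm (distance of any of soap_lilac, spool_red from where it was at the start of the episode above 0.03 m).
It also fails if it takes over 134 s, if anything falls off the work surface, if the arm or the gripper's body presses on something with over 40 N, if the wrist force passes 120 N, or if a joint passes its speed limit or range.

## Robot

A 6-joint arm with a two-finger parallel gripper is mounted at the origin on the work surface. World frame = base frame: x ahead of the robot, y to its left, z up, the work surface at z = 0. Lengths are in m, angles in degrees, forces in N, time in s.
With the tool pointing down it reaches from about 0.35 to 0.875 m from the base axis. Payload 4.2 kg.
Tool frame: the origin (TCP) lies at the very end of the fingers, on their centre line; the grasp point (between the pads) lies 19 mm behind it; z points along the fingers, y is the line along which they close (so a half turn about z gives the same grasp; the last joint's range is limited). The gripper opens to 87 mm and grips with 3 to 60 N. Pads are 19 mm wide; open, the fingers measure 117 mm over their backs; the gripper's body (75 mm by 190 mm) begins 51 mm behind the grasp point.
Start: joints at [-53.365, 22.042, 0.453, 0, -68.411, -14.817], TCP at [0.232, -0.58, 0.223] pointing down, gripper open.
Joint ranges: [-179.83, 179.83], [-69.29, 118.12], [-61.27, 80.66], [-181.25, 117.63], [-171.15, -9.14], [-177.46, 177.46]. Speed limits (degrees/s): [159.86, 159.86, 180, 180, 180, 180].

## Interface

Orientations are given as a 3x3 rotation matrix whose columns are the frame's x, y, z axes.
In Python, from station import sense, cams, r gives the robot as it stands. The module is installed in compiled form; this text tells all that it offers.
- The arm moves only by the tool step_arm, never from a script. Its argument "targets" is text: rows parted by semicolons, each of 4 numbers parted by spaces: the shift along the tool's x, y, z in cm, then the turn about the tool's z in degrees. In form: x y z turn; .... A call has 1 to 12 rows; each row shifts and turns the commanded pose from where the row before left it, along the tool's axes as they then stand; what a row does not reach is not made up. A row lasts 1/12 s, in which the tool goes at most 41.7 mm and 7.16 degrees, less where a joint would pass 70% of its speed; a pose out of reach is approached as far as the arm can. A call with a gripper value outside its range is refused whole. "claw" is the finger opening in cm, from 0 to 8.7, set as the call begins (left out, the last holds). The fingers move at their own pace and stop on an object; the grip force is fixed at half the most. Time passes only in rows, so rows that do not move let the fingers close. It gives the time, the measured TCP pose, the force, the opening and the grip force at its end, in the units of the state.
- sense(): the state, without advancing time (a new reading comes with each control period).
- cams.capture(name): name is "side" or "top" or "wrist"; returns a dict with "frame" (480x640x3 uint8, blue, green, red), "vertical_fov" (degrees; the focal length in pixels is half the picture's height over the tangent of half this angle, whatever the lens; pixels are square), "cx", "cy" (the principal point, pixels), "eye" and "rotation" of the camera in the world; the wrist camera has in their place "tool_from_camera" (4x4, takes a point from camera to tool coordinates, whose origin is the TCP and whose axes are the flange's). Camera axes: x right, y down, z forward; pixel columns grow to the right and rows downward; lengths in m; the calibration is good to about 2 mm. A picture is of the moment at which its call begins: read the wrist's pose just before it. There is no depth.
- r.finish_job(): hands the job in; it is judged then, once.
The state is a dict: "time_s": time; "joints": joint angles; "joint_velocities": joint speeds; "effort": joint torques, N m; "tcp_pos": TCP position; "ee_rot": TCP orientation; "wrist_force": force on the tool from outside, world axes, zero at the start; "moment": the same for the moment, N m; "gripper_width": opening from 0.0 (shut) to 1.0 (fully open); "gripper_force": force on a finger pad.
Only numpy, scipy, OpenCV 4.12 (cv2) and the standard library are available. Lean on these libraries where they do the work, as an engineer would, in place of code of your own. Each camera call takes 0.05 s, during which the arm holds its last target. There are 200 camera calls.

## Working session

There is one attempt and no reset: what is moved stays moved. The work goes in short steps, Python scripts to look and compute and a tool call to move; the robot and the scene stay as the last step left them, time stands still between calls to the robot, and variables do not carry over. Pictures are saved under pics/ and viewed, at most 14 in all, crops included, and the job is handed in when it is done.

Besides the shell and the picture viewer there is one more tool, called as a command line: name --argument value ..., lists and objects as JSON in quotes. step_arm: Moves the arm, as the interface text tells. Its arguments: {"type":"object","properties":{"targets":{"type":"string"},"claw":{"type":"number"}},"required":["targets"]}

```bash
mkdir -p pics; cat > h.py <<'E'
import numpy as np, cv2
from station import sense, cams, r
def cap(n):
    s=sense(); c=cams.capture(n); f=c["frame"].shape[0]/2/np.tan(np.radians(c["vertical_fov"]/2))
    if n=="wrist":
        T=np.array(c["tool_from_camera"]); R=np.array(s["ee_rot"]); c["rotation"]=R@T[:3,:3]; c["eye"]=np.array(s["tcp_pos"])+R@T[:3,3]
    c["f"]=f; return c
def ray(c,u,v,z):
    d=np.array(c["rotation"])@np.array([(u-c["cx"])/c["f"],(v-c["cy"])/c["f"],1.]); e=np.array(c["eye"])
    return (e+d*(z-e[2])/d[2])[:2]
def pix(c,p):
    q=np.array(c["rotation"]).T@(np.array(p)-np.array(c["eye"])); return c["cx"]+c["f"]*q[0]/q[2],c["cy"]+c["f"]*q[1]/q[2]
E
python3 - <<'E'
from h import *
s=sense(); print(s["time_s"],s["tcp_pos"],np.round(s["ee_rot"],3).tolist(),s["gripper_width"])
for n in("top","side"):
    c=cap(n); cv2.imwrite(f"pics/{n}0.png",c["frame"]); print(n,c["eye"],np.round(c["rotation"],3).tolist(),c["f"],c["cx"],c["cy"])
E
```

```text
0.0 [ 0.23209822 -0.57968356  0.22146546] [[-0.928, -0.371, -0.001], [-0.371, 0.928, 0.002], [0.0, 0.002, -1.0]] 0.9998482568718096
top [0.37196404 0.00378431 1.02226608] [[-0.018, -0.992, 0.129], [-1.0, 0.017, -0.01], [0.008, -0.129, -0.992]] 496.2194436967059 315.7516445265904 241.62006559023942
side [-0.01507442  0.63200698  0.66686401] [[-0.794, -0.378, 0.477], [-0.608, 0.474, -0.637], [0.014, -0.795, -0.606]] 494.94870167242533 316.90546193511324 241.9575714702373
```

View pics/top0.png

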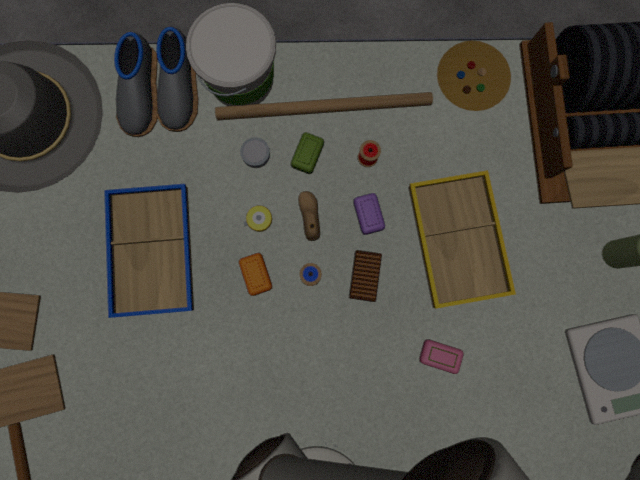

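View pics/side0.png

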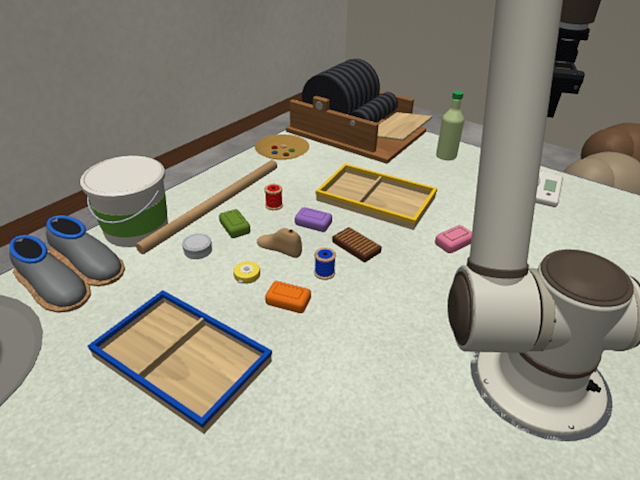

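Top picture, candidates:
- **Soaps:** orange (255,273), green (307,152), lilac (369,213, leave), pink (441,357, not meant).
- **Spools:** blue (310,273), red (369,152, leave). The yellow tape (258,217) and the tin (255,152) are also round.
- **Last:** (310,215), with the toe up-image and the heel down.
- **Board:** (366,276).
- **Trays:** blue (148,250), yellow (461,240).

Next I measure them and check the choice in one close crop.

```bash
cat > m.py <<'E'
from h import *
c=cap("top"); hsv=cv2.cvtColor(c["frame"],cv2.COLOR_BGR2HSV)
def world(cnt,z): return np.array([ray(c,u,v,z) for u,v in cnt.reshape(-1,2)],np.float32)
def obj(name,uv,z,lo,hi,h=32):
    m=cv2.inRange(hsv,lo,hi); k=np.zeros_like(m); cv2.rectangle(k,(uv[0]-h,uv[1]-h),(uv[0]+h,uv[1]+h),255,-1); m&=k
    m=cv2.morphologyEx(m,cv2.MORPH_CLOSE,np.ones((5,5)))
    cn=max(cv2.findContours(m,cv2.RETR_EXTERNAL,cv2.CHAIN_APPROX_NONE)[0],key=cv2.contourArea)
    w=world(cn,z); (x,y),(a,b),t=cv2.minAreaRect(w*1000)
    if a<b:a,b,t=b,a,t-90
    print(name,"centre",round(x,1),round(y,1),"size",round(a),round(b),"long axis deg",round((t+90)%180-90,1)); return w
obj("orange",(255,273),.024,(5,150,60),(17,255,255))
obj("green",(307,152),.024,(30,100,30),(55,255,255))
obj("lilac",(369,213),.024,(120,60,50),(150,255,255))
obj("pink",(441,357),.024,(160,80,50),(180,255,255))
obj("board",(366,276),.018,(0,80,0),(20,255,140))
obj("last",(310,215),.03,(5,70,0),(22,255,255))
obj("blue sp",(310,273),.05,(100,120,0),(130,255,255),18)
obj("blue sp all",(310,273),.05,(0,70,0),(130,255,255),22)
obj("red sp all",(369,152),.05,(0,90,0),(180,255,255),22)
obj("trayB",(148,250),.028,(100,150,0),(130,255,255),90)
obj("trayY",(461,240),.028,(22,150,60),(32,255,255),90)
E
python3 m.py; python3 -c "
import cv2;f=cv2.imread('pics/top0.png')[120:310,230:400];cv2.imwrite('pics/crop.png',cv2.resize(f,None,fx=3.15,fy=3.15,interpolation=cv2.INTER_CUBIC))"
```

```text
orange centre 438.4 116.8 size 77 48 long axis deg 17.7
green centre 689.1 7.8 size 78 48 long axis deg -22.2
lilac centre 558.5 -115.5 size 78 49 long axis deg 13.8
pink centre 269.5 -249.6 size 80 48 long axis deg 70.8
board centre 431.6 -105.3 size 98 53 long axis deg -9.3
last centre 555.0 3.6 size 101 36 long axis deg 10.3
blue sp centre 435.3 6.6 size 28 28 long axis deg -72.6
blue sp all centre 434.4 6.3 size 43 39 long axis deg -1.0
red sp all centre 676.7 -116.2 size 55 40 long axis deg -24.4
trayB centre 491.5 332.0 size 257 165 long axis deg 3.8
trayY centre 503.9 -301.8 size 258 164 long axis deg 8.9
```

View pics/crop.png

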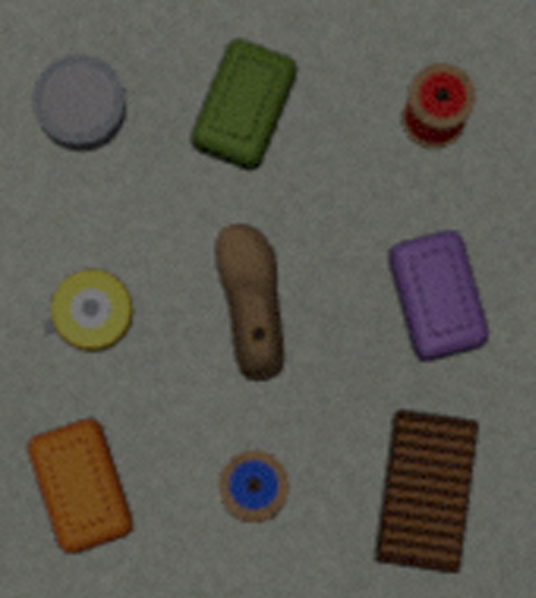

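The crop confirms it: orange, green and lilac bars, ribbed board, blue and red spools, and the last with its toe up-image and its heel with a hole down-image. The measured sizes match the description. I start with the board.

```bash
cat > go.py <<'E'
import sys
from h import *
def go(*a):  # x y z(mm) yaw of tool y (deg)
    x,y,z,w=a
    s=sense(); R=np.array(s["ee_rot"]); p=np.array(s["tcp_pos"]); psi=np.degrees(np.arctan2(R[1,1],R[0,1]))
    t=psi-w; t=(t+90)%180-90; n=np.radians(psi-t); d=np.array([x,y])/1000-p[:2]
    print("t %.2f turn %.1f then tool cm x %.2f y %.2f z(down) %.2f"%(s["time_s"],t,100*d@[-np.sin(n),np.cos(n)],100*d@[np.cos(n),np.sin(n)],100*(p[2]-z/1000)),"w",round(s["gripper_width"]*8.7,2),"F",np.round(s["wrist_force"],1))
if __name__=="__main__": go(*map(float,sys.argv[1:5]))
E
python3 go.py 431.6 -105.3 150 80.7
```

```text
t 0.15 turn 31.1 then tool cm x -12.02 y 50.05 z(down) 7.17 w 8.7 F [-0.   0.1 -0.2]
```

step_arm --targets "0 0 0 6.2;0 0 0 6.2;0 0 0 6.2;0 0 0 6.2;0 0 0 6.3;-0.7 3 0 0;-0.7 3 0 0;-0.7 3 0 0;-0.7 3 0 0;-0.7 3 0 0;-0.7 3 0 0;-0.7 3 0 0" --claw 8.0

```text
time_s: 1.15
tcp_pos: [0.3146, -0.3794, 0.2223]
ee_rot: [[-0.987, 0.162, -0.0], [0.162, 0.987, 0.0], [0.0, 0.0, -1.0]]
wrist_force: [1.3, 0.5, -0.3]
gripper_width: 0.919
gripper_force: 0.0
```

step_arm --targets "-0.7 3 0.5 0;-0.7 3 0.5 0;-0.7 3 0.5 0;-0.7 3 0.5 0;-0.7 3 0.5 0;-0.7 3 0.5 0;-0.7 3 0.5 0;-0.7 3 0.5 0;-0.7 3 0.5 0;-0.5 1.5 0.5 0;0 0 0 0;0 0 0 0"

```text
time_s: 2.15
tcp_pos: [0.4275, -0.11, 0.1722]
ee_rot: [[-0.987, 0.159, -0.001], [0.159, 0.987, -0.0], [0.001, -0.0, -1.0]]
wrist_force: [-0.4, -0.4, 0.9]
gripper_width: 0.919
gripper_force: 0.0
```

```bash
python3 go.py 431.6 -105.3 150 80.7; python3 - <<'E'
from h import *
c=cap("wrist"); cv2.imwrite("pics/w1.png",c["frame"]); print(pix(c,(.4316,-.1053,.02)),c["eye"],c["f"])
E
```

```text
t 2.15 turn 0.1 then tool cm x -0.33 y 0.53 z(down) 2.22 w 8.0 F [-0.4 -0.4  0.9]
(np.float64(326.5335775930604), np.float64(225.61404383326413)) [ 0.35578059 -0.09676731  0.33334227] 393.2469161998096
```

View pics/w1.png

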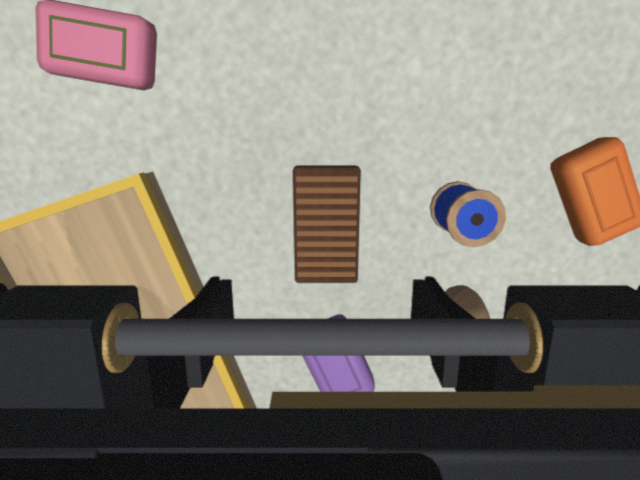

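The wrist view shows the board at (326,224). The top-view prediction was (326,226), so the top measurements hold. Now I descend and grip.

step_arm --targets "-0.3 0.5 2 0;0 0 2.5 0;0 0 2.5 0;0 0 2.5 0;0 0 2.5 0;0 0 2 0;0 0 1.5 0;0 0 0.8 0;0 0 0.5 0;0 0 0 0"

```text
time_s: 3.03
tcp_pos: [0.431, -0.1067, 0.0042]
ee_rot: [[-0.987, 0.162, -0.001], [0.162, 0.987, -0.0], [0.001, -0.0, -1.0]]
wrist_force: [1.3, 0.4, -0.3]
gripper_width: 0.917
gripper_force: 0.0
```

step_arm --targets "0 0 0 0;0 0 0 0;0 0 0 0;0 0 0 0;0 0 0 0;0 0 0 0;0 0 0 0;0 0 0 0" --claw 3

```text
time_s: 3.7
tcp_pos: [0.4317, -0.106, 0.0051]
ee_rot: [[-0.987, 0.161, 0.001], [0.161, 0.987, 0.0], [-0.001, 0.0, -1.0]]
wrist_force: [-0.9, 0.6, 6.3]
gripper_width: 0.63
gripper_force: 30.0
```

step_arm --targets "0 0 -1 0;0 0 -2 0;0 0 -2.5 -3;0 0 -2.5 -5;0 0 -2 -5;0 0 0 -5;0 0 0 0"

```text
time_s: 4.28
tcp_pos: [0.4319, -0.1059, 0.1056]
ee_rot: [[-0.988, -0.153, 0.003], [-0.153, 0.988, 0.001], [-0.003, 0.0, -1.0]]
wrist_force: [-1.5, -0.7, -0.5]
gripper_width: 0.627
gripper_force: 30.0
```

```bash
python3 go.py 452 -309.9 11 98.9
```

```text
t 4.28 turn -0.1 then tool cm x 1.17 y -20.46 z(down) 9.46 w 5.46 F [-1.5 -0.7 -0.5]
```

step_arm --targets "0.2 -1.5 0 0;0.2 -2.5 0 0;0.2 -2.5 0 0;0.2 -2.5 0 0;0.2 -2.5 0 0;0.2 -2.5 0 0;0 -2.5 0 0;0 -2.4 0 0;0 -1.5 0 0;0 0 2 0;0 0 2 0;0 0 0 0"

```text
time_s: 5.28
tcp_pos: [0.4466, -0.3083, 0.0596]
ee_rot: [[-0.989, -0.147, -0.01], [-0.147, 0.989, 0.005], [0.009, 0.006, -1.0]]
wrist_force: [-1.0, 0.4, -1.5]
gripper_width: 0.628
gripper_force: 30.0
```

```bash
python3 go.py 452 -309.9 11 98.9;  python3 - <<'E'
from h import *
c=cap("top"); cv2.imwrite("pics/t1.png",c["frame"])
E
```

```text
t 5.28 turn -0.4 then tool cm x -0.51 y -0.24 z(down) 4.86 w 5.46 F [-1.   0.4 -1.5]
```

View pics/t1.png

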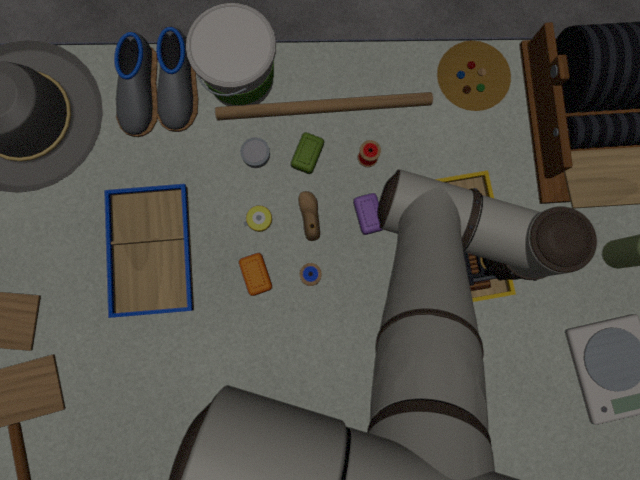

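The arm hides most of the yellow tray, but the board shows inside its lower half near (478,272). All other items are unmoved.

step_arm --targets "-0.4 -0.2 1.5 0;0 0 1.5 0;0 0 1 0;0 0 0.4 0;0 0 0.2 0;0 0 0 0;0 0 0 0"

```text
time_s: 5.92
tcp_pos: [0.4552, -0.3111, 0.0193]
ee_rot: [[-0.988, -0.152, 0.001], [-0.152, 0.988, -0.001], [-0.001, -0.001, -1.0]]
wrist_force: [-0.1, 0.3, -0.7]
gripper_width: 0.628
gripper_force: 30.0
```

```bash
python3 go.py 452 -309.9 11 98.9
```

```text
t 5.92 turn -0.2 then tool cm x 0.30 y 0.17 z(down) 0.83 w 5.46 F [-0.1  0.3 -0.7]
```

step_arm --targets "0 0 0.3 0;0 0 0.3 0;0 0 0.2 0;0 0 0 0;0 0 0 0;0 0 0 0"

```text
time_s: 6.42
tcp_pos: [0.4549, -0.311, 0.0111]
ee_rot: [[-0.988, -0.152, 0.0], [-0.152, 0.988, -0.0], [-0.0, -0.0, -1.0]]
wrist_force: [-2.2, 1.3, 5.1]
gripper_width: 0.63
gripper_force: 30.0
```

step_arm --targets "0 0 0 0;0 0 0 0;0 0 0 0;0 0 0 0" --claw 7.5

```text
time_s: 6.75
tcp_pos: [0.4546, -0.3109, 0.0102]
ee_rot: [[-0.988, -0.151, -0.0], [-0.151, 0.988, 0.0], [0.0, 0.0, -1.0]]
wrist_force: [0.6, 0.3, -0.7]
gripper_width: 0.822
gripper_force: 0.0
```

step_arm --targets "0 0 -1 0;0 0 -2 0;0 0 -2.5 4;0 0 -2.5 7;0 0 -2.5 7;0 0 -2 7;0 0 0 6;0 0 0 0"

```text
time_s: 7.42
tcp_pos: [0.4555, -0.3112, 0.1378]
ee_rot: [[-0.925, 0.381, 0.004], [0.381, 0.925, -0.001], [-0.004, 0.0, -1.0]]
wrist_force: [0.3, -0.2, -0.7]
gripper_width: 0.863
gripper_force: 0.0
```

```bash
python3 go.py 689.1 7.8 125 67.8
```

```text
t 7.42 turn -0.2 then tool cm x -9.57 y 38.36 z(down) 1.28 w 7.51 F [ 0.3 -0.2 -0.7]
```

step_arm --targets "-0.4 1.5 0 0;-0.7 2.8 0 0;-0.7 2.8 0 0;-0.7 2.8 0 0;-0.7 2.8 0 0;-0.7 2.8 0 0;-0.7 2.8 0 0;-0.7 2.8 0 0;-0.7 2.8 0 0;-0.7 2.8 0 0;-0.7 2.8 0 0;-0.7 2.8 0 0"

```text
time_s: 8.42
tcp_pos: [0.6521, -0.0416, 0.1347]
ee_rot: [[-0.926, 0.376, -0.002], [0.376, 0.926, -0.0], [0.002, -0.001, -1.0]]
wrist_force: [-0.2, -1.7, 0.3]
gripper_width: 0.863
gripper_force: 0.0
```

step_arm --targets "-0.7 2.8 0 0;-0.6 2 0 0;-0.4 1.3 0 0;0 0 0 0;0 0 0 0;0 0 0 0"

```text
time_s: 8.92
tcp_pos: [0.6901, 0.0067, 0.1349]
ee_rot: [[-0.926, 0.378, -0.002], [0.378, 0.926, -0.0], [0.002, -0.001, -1.0]]
wrist_force: [-0.4, -0.3, 0.0]
gripper_width: 0.861
gripper_force: 0.0
```

```bash
python3 go.py 689.1 7.8 5 67.8; python3 - <<'E'
from h import *
c=cap("wrist"); cv2.imwrite("pics/w2.png",c["frame"]); print(pix(c,(.6891,.0078,.024)))
E
```

```text
t 8.92 turn -0.0 then tool cm x 0.13 y 0.07 z(down) 12.99 w 7.49 F [-0.4 -0.3  0. ]
(np.float64(320.7403989149016), np.float64(233.5132326236874))
```

View pics/w2.png

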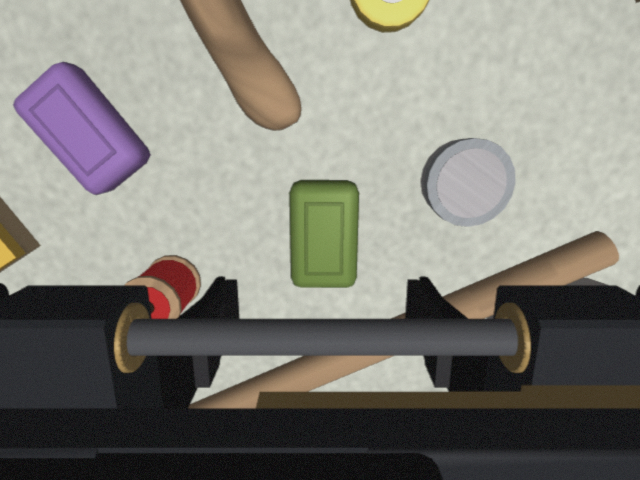

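The green soap is at (324,233) and aligned, about 2 mm to the right of the prediction. I descend and grip.

step_arm --targets "0.1 0.2 1.5 0;0 0 2 0;0 0 2 0;0 0 2 0;0 0 2 0;0 0 1.5 0;0 0 1 0;0 0 0.6 0;0 0 0.3 0;0 0 0 0;0 0 0 0"

```text
time_s: 9.88
tcp_pos: [0.6914, 0.0094, 0.0075]
ee_rot: [[-0.925, 0.379, 0.002], [0.379, 0.925, 0.0], [-0.001, 0.001, -1.0]]
wrist_force: [0.9, -0.2, -0.4]
gripper_width: 0.861
gripper_force: 0.0
```

step_arm --targets "0 0 0 0;0 0 0 0;0 0 0 0;0 0 0 0;0 0 0 0;0 0 0 0;0 0 0 0;0 0 0 0" --claw 3

```text
time_s: 10.55
tcp_pos: [0.6909, 0.0094, 0.0069]
ee_rot: [[-0.925, 0.379, 0.0], [0.379, 0.925, -0.0], [-0.0, -0.0, -1.0]]
wrist_force: [-1.1, 0.4, 1.7]
gripper_width: 0.572
gripper_force: 30.0
```

step_arm --targets "0 0 -1 0;0 0 -2 0;0 0 -2.5 -3;0 0 -2.5 -7;0 0 -2 -7;0 0 -1.5 -7;0 0 0 -7;0 0 0 0;0 0 0 0"

```text
time_s: 11.3
tcp_pos: [0.6903, 0.0096, 0.1214]
ee_rot: [[-0.989, -0.148, -0.001], [-0.148, 0.989, 0.0], [0.001, 0.001, -1.0]]
wrist_force: [-0.7, 0.5, -1.5]
gripper_width: 0.572
gripper_force: 30.0
```

```bash
python3 go.py 575.5 -290.6 12 98.9
```

```text
t 11.30 turn -0.4 then tool cm x 15.98 y -27.88 z(down) 10.94 w 4.98 F [-0.7  0.5 -1.5]
```

step_arm --targets "0.8 -1.4 0 -0.4;1.6 -2.8 0 0;1.6 -2.8 0 0;1.6 -2.8 0 0;1.6 -2.8 0 0;1.6 -2.8 0 0;1.6 -2.8 0 0;1.6 -2.8 0 0;1.6 -2.8 0 0;1.5 -2.6 0 0;0.8 -1.5 0 0;0 0 0 0"

```text
time_s: 12.3
tcp_pos: [0.5756, -0.2942, 0.1203]
ee_rot: [[-0.988, -0.151, -0.003], [-0.151, 0.989, 0.0], [0.003, 0.001, -1.0]]
wrist_force: [0.7, 0.0, -1.5]
gripper_width: 0.573
gripper_force: 30.0
```

step_arm --targets "0 0 1 0;0 0 2 0;0 0 2 0;0 0 0 0;0 0 0 0"

```text
time_s: 12.72
tcp_pos: [0.5771, -0.2899, 0.0696]
ee_rot: [[-0.987, -0.159, -0.004], [-0.159, 0.987, 0.001], [0.004, 0.002, -1.0]]
wrist_force: [0.1, -0.8, -1.2]
gripper_width: 0.567
gripper_force: 30.0
```

```bash
python3 go.py 575.5 -290.6 12 98.9
```

```text
t 12.72 turn 0.2 then tool cm x 0.17 y -0.05 z(down) 5.76 w 4.93 F [ 0.1 -0.8 -1.2]
```

step_arm --targets "0.1 0 1.5 0;0 0 1.5 0;0 0 1 0;0 0 0.6 0;0 0 0.3 0;0 0 0 0;0 0 0 0;0 0 0 0"

```text
time_s: 13.38
tcp_pos: [0.5776, -0.2916, 0.0235]
ee_rot: [[-0.987, -0.159, 0.002], [-0.159, 0.987, -0.001], [-0.002, -0.001, -1.0]]
wrist_force: [-0.3, -0.5, -1.7]
gripper_width: 0.573
gripper_force: 30.0
```

step_arm --targets "0 0 0.3 0;0 0 0.3 0;0 0 0.2 0;0 0 0 0;0 0 0 0;0 0 0 0"

```text
time_s: 13.88
tcp_pos: [0.577, -0.2914, 0.0145]
ee_rot: [[-0.987, -0.159, 0.0], [-0.159, 0.987, -0.0], [0.0, -0.0, -1.0]]
wrist_force: [0.7, 0.4, -1.3]
gripper_width: 0.57
gripper_force: 30.0
```

step_arm --targets "0 0 0.1 0;0 0 0.1 0;0 0 0 0;0 0 0 0"

```text
time_s: 14.22
tcp_pos: [0.5772, -0.2914, 0.0128]
ee_rot: [[-0.987, -0.159, 0.001], [-0.159, 0.987, -0.0], [-0.001, -0.0, -1.0]]
wrist_force: [0.1, 0.1, 1.2]
gripper_width: 0.572
gripper_force: 30.0
```

step_arm --targets "0 0 0 0;0 0 0 0;0 0 0 0;0 0 0 0" --claw 7.0

```text
time_s: 14.55
tcp_pos: [0.577, -0.2914, 0.0126]
ee_rot: [[-0.987, -0.158, 0.0], [-0.158, 0.987, -0.0], [-0.0, -0.0, -1.0]]
wrist_force: [0.6, 0.4, -0.8]
gripper_width: 0.768
gripper_force: 0.0
```

step_arm --targets "0 0 -1 0;0 0 -2 0;0 0 -2.5 0;0 0 -2.5 0;0 0 -2.5 -2;0 0 -2 -4;0 0 0 -2;0 0 0 0"

```text
time_s: 15.22
tcp_pos: [0.5779, -0.2916, 0.1404]
ee_rot: [[-0.956, -0.295, 0.005], [-0.295, 0.956, -0.001], [-0.004, -0.002, -1.0]]
wrist_force: [-0.1, 0.1, -1.3]
gripper_width: 0.803
gripper_force: 0.0
```

```bash
python3 go.py 438.4 116.8 125 107.7; python3 - <<'E'
from h import *
c=cap("wrist"); cv2.imwrite("pics/w3.png",c["frame"])
E
```

```text
t 15.22 turn -0.5 then tool cm x 0.87 y 43.15 z(down) 1.54 w 6.99 F [-0.1  0.1 -1.3]
```

View pics/w3.png

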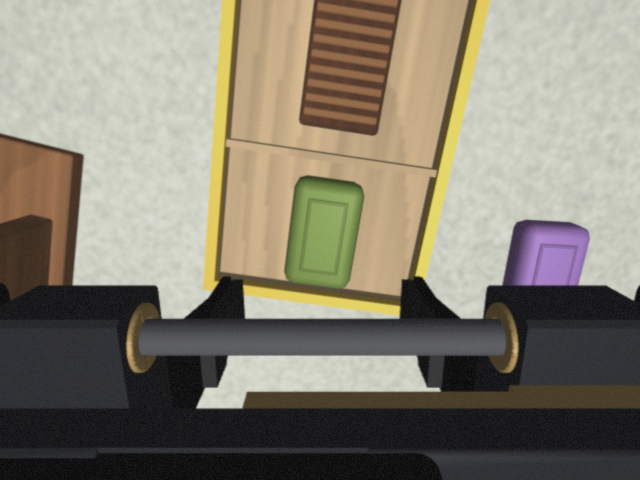

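The board and the green soap are both flat in their compartments. The soap, at (325,232), sits about 6 mm towards the far wall, which is within tolerance. The orange soap is next.

step_arm --targets "0 1.5 0 -0.5;0.1 2.8 0 0;0.1 2.8 0 0;0.1 2.8 0 0;0.1 2.8 0 0;0.1 2.8 0 0;0.1 2.8 0 0;0.1 2.8 0 0;0.1 2.8 0 0;0.1 2.8 0 0;0 2.8 0 0;0 2.8 0 0" --claw 7.5

```text
time_s: 16.27
tcp_pos: [0.4694, 0.0147, 0.137]
ee_rot: [[-0.954, -0.301, -0.002], [-0.301, 0.954, -0.001], [0.002, -0.0, -1.0]]
wrist_force: [-0.6, 0.3, 0.4]
gripper_width: 0.86
gripper_force: 0.0
```

step_arm --targets "0 2.8 0 0;0 2.8 0 0;0 2.8 0 0;0 2.3 0 0;0 0 0 0;0 0 0 0;0 0 0 0"

```text
time_s: 16.85
tcp_pos: [0.4379, 0.1155, 0.1371]
ee_rot: [[-0.953, -0.302, -0.001], [-0.302, 0.953, -0.001], [0.001, -0.0, -1.0]]
wrist_force: [-0.5, -0.1, -0.3]
gripper_width: 0.861
gripper_force: 0.0
```

```bash
cat > w.py <<'E'
import sys
from h import *
# python3 w.py u v h z lo hi : rect of largest blob near (u,v) in wrist view on plane z
def blob(u,v,h,z,lo,hi,c=None):
    c=c or cap("wrist"); m=cv2.inRange(cv2.cvtColor(c["frame"],cv2.COLOR_BGR2HSV),lo,hi); k=np.zeros_like(m)
    cv2.rectangle(k,(u-h,v-h),(u+h,v+h),255,-1); m=cv2.morphologyEx(m&k,cv2.MORPH_CLOSE,np.ones((5,5)))
    cn=max(cv2.findContours(m,cv2.RETR_EXTERNAL,cv2.CHAIN_APPROX_NONE)[0],key=cv2.contourArea)
    w=np.array([ray(c,*p,z) for p in cn.reshape(-1,2)],np.float32)*1000; (x,y),(a,b),t=cv2.minAreaRect(w)
    if a<b:a,b,t=b,a,t-90
    print("px",np.round(cn.reshape(-1,2).mean(0)),"centre %.1f %.1f size %.0f %.0f axis %.1f"%(x,y,a,b,(t+90)%180-90)); return w
E
python3 go.py 438.4 116.8 7 107.7; python3 - <<'E'
from w import *
blob(320,220,110,.024,(5,150,60),(17,255,255))
E
```

```text
t 16.85 turn -0.1 then tool cm x -0.09 y 0.11 z(down) 13.01 w 7.49 F [-0.5 -0.1 -0.3]
px [322. 233.] centre 438.9 116.9 size 78 47 axis 17.9
```

step_arm --targets "-0.1 0.1 1.5 0;0 0 2 0;0 0 2 0;0 0 2 0;0 0 2 0;0 0 1.5 0;0 0 1 0;0 0 0.7 0;0 0 0.3 0;0 0 0 0;0 0 0 0"

```text
time_s: 17.82
tcp_pos: [0.4394, 0.1169, 0.0079]
ee_rot: [[-0.953, -0.302, 0.001], [-0.302, 0.953, 0.0], [-0.001, 0.0, -1.0]]
wrist_force: [1.1, -0.3, 1.2]
gripper_width: 0.861
gripper_force: 0.0
```

step_arm --targets "0 0 0 0;0 0 0 0;0 0 0 0;0 0 0 0;0 0 0 0;0 0 0 0;0 0 0 0;0 0 0 0" --claw 3

```text
time_s: 18.48
tcp_pos: [0.439, 0.1171, 0.0078]
ee_rot: [[-0.953, -0.303, 0.0], [-0.303, 0.953, 0.0], [-0.0, 0.0, -1.0]]
wrist_force: [-0.5, -0.1, 4.3]
gripper_width: 0.57
gripper_force: 30.0
```

step_arm --targets "0 0 -1 0;0 0 -2 0;0 0 -2.5 2;0 0 -2.5 6;0 0 -2 6;0 0 -1.5 0;0 0 0 0;0 0 0 0"

```text
time_s: 19.15
tcp_pos: [0.4389, 0.1172, 0.1226]
ee_rot: [[-0.998, -0.063, 0.001], [-0.063, 0.998, 0.001], [-0.001, 0.001, -1.0]]
wrist_force: [-0.8, -0.3, -1.0]
gripper_width: 0.571
gripper_force: 30.0
```

```bash
python3 go.py 561 336.8 13 93.8
```

```text
t 19.15 turn -0.2 then tool cm x -13.64 y 21.10 z(down) 10.96 w 4.96 F [-0.8 -0.3 -1. ]
```

step_arm --targets "-0.8 1.1 0 0;-1.6 2.5 0 0;-1.6 2.5 0 0;-1.6 2.5 0 0;-1.6 2.5 0 0;-1.6 2.5 0 0;-1.6 2.5 0 0;-1.6 2.5 0 0;-1.4 2 0 0;-0.2 0.5 1 0;0 0 2 0;0 0 2 0"

```text
time_s: 20.15
tcp_pos: [0.561, 0.3369, 0.0696]
ee_rot: [[-0.998, -0.064, -0.002], [-0.064, 0.998, -0.001], [0.002, -0.001, -1.0]]
wrist_force: [-0.4, 0.4, -1.2]
gripper_width: 0.575
gripper_force: 30.0
```

```bash
python3 - <<'E'
from h import *
c=cap("wrist"); cv2.imwrite("pics/w4.png",c["frame"]); c=cap("top"); cv2.imwrite("pics/t4.png",c["frame"])
E
python3 go.py 561 336.8 13 93.8
```

```text
t 20.25 turn -0.2 then tool cm x -0.30 y 0.26 z(down) 5.30 w 4.97 F [-0.3  0.7 -2. ]
```

View pics/w4.png

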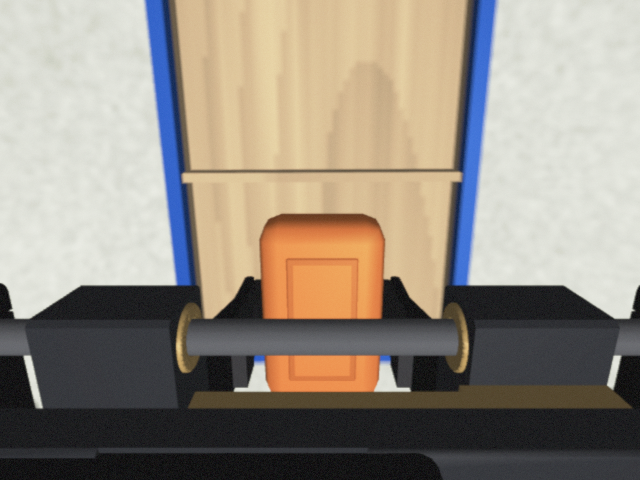

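The orange soap is held squarely and centred between the blue rims. The divider top is at row ~176; I'll cast that to check the tray's x position.

```bash
python3 - <<'E'
from h import *
c=cap("wrist"); 
g=cv2.cvtColor(c["frame"],cv2.COLOR_BGR2HSV)[:,:,2].astype(int); col=g[160:195,225:235].mean(1); print(col.astype(int))
for v in (170,176,182): print(v,ray(c,322,v,.024))
c2=cap("top"); print(pix(c2,(.5115,.3333,.024)))
E
python3 go.py 561 336.8 13 93.8
```

```text
[222 223 222 223 223 222 222 222 222 222 221 222 222 222 222 221 219 195
 132 103 115 167 217 223 224 224 224 224 224 224 224 222 220 220 220]
170 [0.50549698 0.33193256]
176 [0.50854635 0.33212221]
182 [0.51161977 0.33231335]
(np.float64(147.8966031492497), np.float64(239.52119368164347))
t 20.35 turn -0.2 then tool cm x -0.01 y 0.11 z(down) 5.79 w 4.95 F [-0.6  0.7 -0.9]
```

step_arm --targets "-0.3 0.1 1.5 0;0 0 1.5 0;0 0 1 0;0 0 0.6 0;0 0 0.3 0;0 0 0 0;0 0 0 0;0 0 0 0"

```text
time_s: 21.02
tcp_pos: [0.5648, 0.3379, 0.0246]
ee_rot: [[-0.998, -0.063, 0.001], [-0.063, 0.998, 0.001], [-0.001, 0.001, -1.0]]
wrist_force: [0.2, 0.4, -2.0]
gripper_width: 0.572
gripper_force: 30.0
```

```bash
python3 go.py 564 336.8 13 93.8
```

```text
t 21.02 turn -0.2 then tool cm x 0.09 y -0.10 z(down) 1.16 w 4.98 F [ 0.2  0.4 -2. ]
```

step_arm --targets "0 0 0.3 0;0 0 0.3 0;0 0 0.3 0;0 0 0.1 0;0 0 0.1 0;0 0 0 0;0 0 0 0;0 0 0 0"

```text
time_s: 21.68
tcp_pos: [0.5644, 0.3376, 0.0139]
ee_rot: [[-0.998, -0.064, 0.001], [-0.064, 0.998, 0.0], [-0.001, 0.0, -1.0]]
wrist_force: [-2.8, -1.3, 5.5]
gripper_width: 0.566
gripper_force: 30.0
```

step_arm --targets "0 0 0 0;0 0 0 0;0 0 0 0;0 0 0 0" --claw 7.0

```text
time_s: 22.02
tcp_pos: [0.5643, 0.3374, 0.0123]
ee_rot: [[-0.998, -0.063, -0.0], [-0.063, 0.998, -0.0], [0.0, -0.0, -1.0]]
wrist_force: [-0.6, 0.3, -0.2]
gripper_width: 0.769
gripper_force: 0.0
```

step_arm --targets "0 0 -1 0;0 0 -2 0;0 0 -2.5 0;0 0 -2.5 -3;0 0 -2.5 -3;0 0 -2.5 0;0 0 -2 0;0 0 0 0"

```text
time_s: 22.68
tcp_pos: [0.5668, 0.339, 0.1691]
ee_rot: [[-0.986, -0.168, 0.009], [-0.168, 0.986, 0.006], [-0.01, 0.005, -1.0]]
wrist_force: [-0.9, 0.2, 0.7]
gripper_width: 0.803
gripper_force: 0.0
```

```bash
python3 go.py 545 2 170 100
```

```text
t 22.68 turn -0.3 then tool cm x 8.00 y -32.81 z(down) -0.09 w 6.99 F [-0.9  0.2  0.7]
```

step_arm --targets "0.3 -1.3 0 0;0.7 -2.8 0 0;0.7 -2.8 0 0;0.7 -2.8 0 0;0.7 -2.8 0 0;0.7 -2.8 0 0;0.7 -2.8 0 0;0.7 -2.8 0 0;0.7 -2.8 0 0;0.7 -2.8 0 0;0.7 -2.8 0 0;0.7 -2.8 0 0"

```text
time_s: 23.68
tcp_pos: [0.5375, 0.0055, 0.1616]
ee_rot: [[-0.986, -0.167, -0.002], [-0.167, 0.986, -0.0], [0.002, -0.0, -1.0]]
wrist_force: [0.2, 0.8, 0.4]
gripper_width: 0.805
gripper_force: 0.0
```

step_arm --targets "0 -0.7 0 0;0 0 0 0;0 0 0 0;0 0 0 0"

```text
time_s: 24.02
tcp_pos: [0.5401, 0.0012, 0.1622]
ee_rot: [[-0.986, -0.168, -0.001], [-0.168, 0.986, -0.0], [0.001, 0.0, -1.0]]
wrist_force: [-0.2, 1.1, 0.2]
gripper_width: 0.805
gripper_force: 0.0
```

```bash
python3 go.py 545 2 170 100; python3 - <<'E'
from h import *
c=cap("wrist"); cv2.imwrite("pics/w5.png",c["frame"]); 
for u,v,z in((320,240,.06),(320,160,.06),(320,280,.02)):print(u,v,z,ray(c,u,v,z))
E
```

```text
t 24.02 turn -0.4 then tool cm x -0.50 y -0.01 z(down) -0.78 w 7.0 F [-0.2  1.1  0.2]
320 240 0.06 [0.54206337 0.00153304]
320 160 0.06 [ 0.48807939 -0.00755089]
320 280 0.02 [0.58706886 0.00892535]
```

View pics/w5.png

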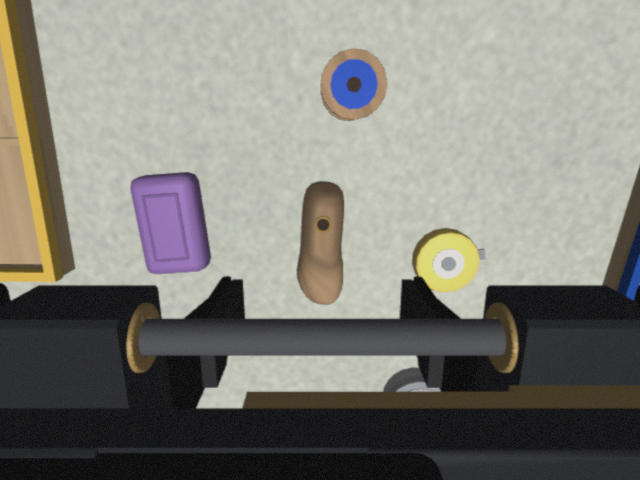

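The last is at (322,240), with its heel end at row 182, toe at row 303 and heel axis at column ~323. That puts it about 2 mm right of the tool line, with the grip point 2 mm ahead.

step_arm --targets "-0.2 0.2 1.5 0;0 0 2.5 0;0 0 2.5 0;0 0 2.5 0;0 0 2 0;0 0 2 0;0 0 1.2 0;0 0 0.7 0;0 0 0.3 0;0 0 0 0;0 0 0 0"

```text
time_s: 24.98
tcp_pos: [0.5425, 0.0035, 0.0112]
ee_rot: [[-0.986, -0.168, 0.001], [-0.168, 0.986, 0.0], [-0.001, 0.0, -1.0]]
wrist_force: [0.8, 0.7, 0.6]
gripper_width: 0.801
gripper_force: 0.0
```

step_arm --targets "0 0 0 0;0 0 0 0;0 0 0 0;0 0 0 0;0 0 0 0;0 0 0 0;0 0 0 0;0 0 0 0" --claw 2

```text
time_s: 25.65
tcp_pos: [0.542, 0.0029, 0.0108]
ee_rot: [[-0.986, -0.167, 0.0], [-0.167, 0.986, -0.0], [-0.0, -0.0, -1.0]]
wrist_force: [-0.3, -0.9, 1.6]
gripper_width: 0.431
gripper_force: 29.1
```

step_arm --targets "0 0 -0.5 0;0 0 -1 0;0 0 -2 0;0 0 -2.5 0;0 0 -2.5 3;0 0 -2 3;0 0 -1.5 0;0 0 0 0;0 0 0 0"

```text
time_s: 26.4
tcp_pos: [0.542, 0.0032, 0.1315]
ee_rot: [[-0.998, -0.063, 0.002], [-0.063, 0.998, 0.001], [-0.002, 0.001, -1.0]]
wrist_force: [-0.4, 0.7, -1.8]
gripper_width: 0.433
gripper_force: 29.1
```

```bash
python3 go.py 434 298 17 93.8
```

```text
t 26.40 turn -0.2 then tool cm x 8.82 y 30.13 z(down) 11.45 w 3.77 F [-0.4  0.7 -1.8]
```

step_arm --targets "0.3 1.2 0 0;0.8 2.7 0 0;0.8 2.7 0 0;0.8 2.7 0 0;0.8 2.7 0 0;0.8 2.7 0 0;0.8 2.7 0 0;0.8 2.7 0 0;0.8 2.7 0 0;0.8 2.7 0 0;0.8 2.7 0 0;0.5 1.9 0 0"

```text
time_s: 27.4
tcp_pos: [0.433, 0.2995, 0.1289]
ee_rot: [[-0.998, -0.065, -0.002], [-0.065, 0.998, -0.002], [0.002, -0.002, -1.0]]
wrist_force: [0.4, -0.1, -1.5]
gripper_width: 0.433
gripper_force: 29.1
```

step_arm --targets "0 0 1 0;0 0 2 0;0 0 2.5 0;0 0 1.5 0;0 0 0 0;0 0 0 0"

```text
time_s: 27.9
tcp_pos: [0.4341, 0.2967, 0.0589]
ee_rot: [[-0.998, -0.063, -0.003], [-0.063, 0.998, -0.004], [0.003, -0.003, -1.0]]
wrist_force: [0.4, 0.1, -0.5]
gripper_width: 0.431
gripper_force: 29.1
```

```bash
python3 go.py 434 298 17 93.8; python3 - <<'E'
from h import *
c=cap("wrist"); cv2.imwrite("pics/w6.png",c["frame"])
E
```

```text
t 27.90 turn -0.2 then tool cm x 0.01 y 0.13 z(down) 4.19 w 3.75 F [ 0.4  0.1 -0.5]
```

View pics/w6.png

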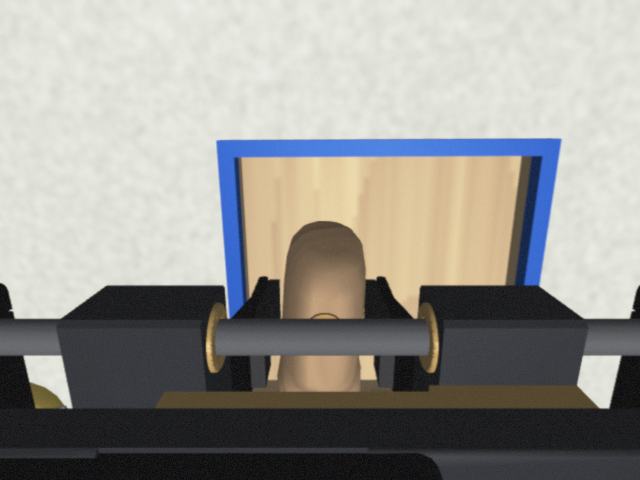

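The last is upright in the jaws over the blue tray's large compartment. The left finger is near the left rim, so I shift about 6 mm right while lowering.

step_arm --targets "0 0.6 0.5 0;0 0 1.2 0;0 0 0.9 0;0 0 0.5 0;0 0 0.3 0;0 0 0 0;0 0 0 0;0 0 0 0"

```text
time_s: 28.62
tcp_pos: [0.435, 0.3041, 0.027]
ee_rot: [[-0.998, -0.063, 0.001], [-0.063, 0.998, 0.001], [-0.001, 0.001, -1.0]]
wrist_force: [-0.4, 0.4, -1.2]
gripper_width: 0.433
gripper_force: 29.1
```

step_arm --targets "0 0 0.2 0;0 0 0.2 0;0 0 0.2 0;0 0 0.1 0;0 0 0.1 0;0 0 0 0;0 0 0 0;0 0 0 0"

```text
time_s: 29.28
tcp_pos: [0.4347, 0.3039, 0.0186]
ee_rot: [[-0.998, -0.063, 0.0], [-0.063, 0.998, 0.0], [-0.0, 0.0, -1.0]]
wrist_force: [1.0, -0.4, -1.0]
gripper_width: 0.435
gripper_force: 29.1
```

step_arm --targets "0 0 0.1 0;0 0 0.1 0;0 0 0 0;0 0 0 0;0 0 0 0"

```text
time_s: 29.7
tcp_pos: [0.4348, 0.3039, 0.0168]
ee_rot: [[-0.998, -0.063, 0.0], [-0.063, 0.998, 0.0], [-0.0, 0.0, -1.0]]
wrist_force: [-0.4, -0.4, 2.0]
gripper_width: 0.426
gripper_force: 29.1
```

step_arm --targets "0 0 0 0;0 0 0 0;0 0 0 0;0 0 0 0" --claw 5.2

```text
time_s: 30.03
tcp_pos: [0.4347, 0.3038, 0.0165]
ee_rot: [[-0.998, -0.063, -0.0], [-0.063, 0.998, -0.0], [0.0, -0.0, -1.0]]
wrist_force: [0.3, -0.0, 0.1]
gripper_width: 0.578
gripper_force: 0.0
```

step_arm --targets "0 0 -1 0;0 0 -2 0;0 0 -2.5 0;0 0 -2.5 0;0 0 -2.5 0;0 0 -2.5 0;0 0 -2 0;0 0 0 0;0 0 0 0"

```text
time_s: 30.78
tcp_pos: [0.435, 0.3043, 0.1684]
ee_rot: [[-0.998, -0.063, 0.002], [-0.063, 0.998, 0.003], [-0.002, 0.003, -1.0]]
wrist_force: [0.0, -0.2, 0.3]
gripper_width: 0.603
gripper_force: 0.0
```

```bash
python3 -c "
from h import *; print(sense()['joints'])"; python3 go.py 434.8 6.5 150 93.8
```

```text
[ 5.24881132e+01  1.55594382e+01 -1.74779163e+01 -9.82389726e-03
 -5.67476263e+01 -1.38869625e+02]
t 30.78 turn -0.2 then tool cm x 1.99 y -29.71 z(down) 1.84 w 5.24 F [ 0.  -0.2  0.3]
```

step_arm --targets "0 0 0 -7;0 0 0 -7;0 0 0 -7;0 0 0 -7;0 0 0 -7;0 0 0 -7;0 0 0 -7;0 0 0 -7;0 0 0 -7;0 0 0 -7;0 0 0 -7;0 0 0 -7" --claw 7

```text
time_s: 31.78
tcp_pos: [0.4339, 0.3031, 0.1652]
ee_rot: [[-0.036, -0.999, -0.002], [-0.999, 0.036, -0.002], [0.002, 0.002, -1.0]]
wrist_force: [-0.3, 0.2, 0.1]
gripper_width: 0.801
gripper_force: 0.0
```

step_arm --targets "0 0 0 -6;0 0 0 0;0 0 0 0"

```text
time_s: 32.03
tcp_pos: [0.4342, 0.3033, 0.1656]
ee_rot: [[0.06, -0.998, -0.002], [-0.998, -0.06, -0.002], [0.001, 0.002, -1.0]]
wrist_force: [-0.0, -0.5, 0.7]
gripper_width: 0.805
gripper_force: 0.0
```

```bash
python3 go.py 434.8 6.5 150 183.8; python3 - <<'E'
from h import *
c=cap("top"); cv2.imwrite("pics/t6.png",c["frame"])
E
```

```text
t 32.03 turn -0.3 then tool cm x 29.62 y 1.90 z(down) 1.56 w 7.01 F [-0.  -0.5  0.7]
```

step_arm --targets "1.5 0.1 0 0;2.8 0.2 0 0;2.8 0.2 0 0;2.8 0.2 0 0;2.8 0.2 0 0;2.8 0.2 0 0;2.8 0.2 0 0;2.8 0.2 0 0;2.8 0.2 0 0;2.8 0.2 0 0;1.9 0.1 0 0;0 0 0 0"

```text
time_s: 33.08
tcp_pos: [0.4314, 0.0141, 0.1663]
ee_rot: [[0.057, -0.998, -0.001], [-0.998, -0.057, -0.0], [0.0, 0.001, -1.0]]
wrist_force: [-0.2, 0.5, 0.1]
gripper_width: 0.804
gripper_force: 0.0
```

step_arm --targets "0 0 0 0;0 0 0 0"

```text
time_s: 33.25
tcp_pos: [0.4326, 0.017, 0.1666]
ee_rot: [[0.062, -0.998, 0.0], [-0.998, -0.062, 0.0], [-0.0, -0.0, -1.0]]
wrist_force: [-0.3, 0.1, -0.2]
gripper_width: 0.805
gripper_force: 0.0
```

```bash
python3 go.py 434.8 6.5 8 183.8; python3 - <<'E'
from w import *
c=cap("wrist"); u,v=map(int,pix(c,(.4348,.0065,.05))); print(u,v); cv2.imwrite("pics/w7.png",c["frame"])
blob(u,v,40,.05,(100,120,40),(130,255,255),c)
E
```

```text
t 33.25 turn -0.2 then tool cm x 1.07 y -0.15 z(down) 15.86 w 7.01 F [-0.3  0.1 -0.2]
320 216
px [318. 216.] centre 437.3 6.1 size 29 29 axis 48.4
```

View pics/w7.png

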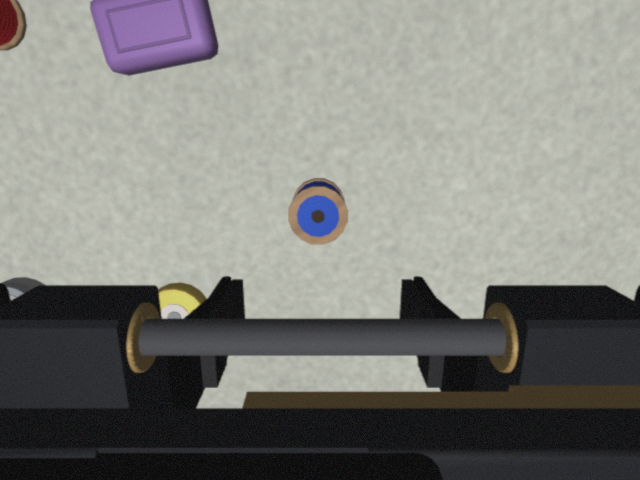

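The blue spool is at (318,216), world (437,6). I shift 11 mm and descend.

step_arm --targets "1.1 -0.4 1 0;0 0 2.5 0;0 0 2.5 0;0 0 2.5 0;0 0 2.5 0;0 0 2 0;0 0 1.5 0;0 0 0.8 0;0 0 0.4 0;0 0 0 0;0 0 0 0"

```text
time_s: 34.22
tcp_pos: [0.4381, 0.0069, 0.0101]
ee_rot: [[0.064, -0.998, 0.001], [-0.998, -0.064, 0.0], [-0.0, -0.001, -1.0]]
wrist_force: [0.8, 0.5, 0.1]
gripper_width: 0.804
gripper_force: 0.0
```

step_arm --targets "0 0 0 0;0 0 0 0;0 0 0 0;0 0 0 0;0 0 0 0;0 0 0 0;0 0 0 0;0 0 0 0" --claw 2

```text
time_s: 34.88
tcp_pos: [0.4375, 0.0064, 0.0098]
ee_rot: [[0.063, -0.998, 0.0], [-0.998, -0.063, -0.0], [0.0, -0.0, -1.0]]
wrist_force: [-1.3, 0.5, 5.1]
gripper_width: 0.498
gripper_force: 30.0
```

step_arm --targets "0 0 -0.5 0;0 0 -1 0;0 0 -2 0;0 0 -2.5 0;0 0 -2.5 0;0 0 -2.5 0;0 0 -1.5 0;0 0 0 0;0 0 0 0"

```text
time_s: 35.63
tcp_pos: [0.4375, 0.0065, 0.1351]
ee_rot: [[0.063, -0.998, 0.002], [-0.998, -0.063, 0.001], [-0.001, -0.002, -1.0]]
wrist_force: [-0.2, 0.2, -0.3]
gripper_width: 0.5
gripper_force: 30.0
```

```bash
python3 go.py 438.5 368 14 183.8; python3 - <<'E'
from h import *
c=cap("side"); a=c["frame"]; t=cv2.imread("pics/t6.png"); cv2.imwrite("pics/c8.png",np.hstack([a[:,120:520],t[120:360,60:260].repeat(2,0).repeat(2,1)]))
E
```

```text
t 35.63 turn -0.2 then tool cm x -36.06 y -2.49 z(down) 12.11 w 4.35 F [-0.2  0.2 -0.3]
```

View pics/c8.png

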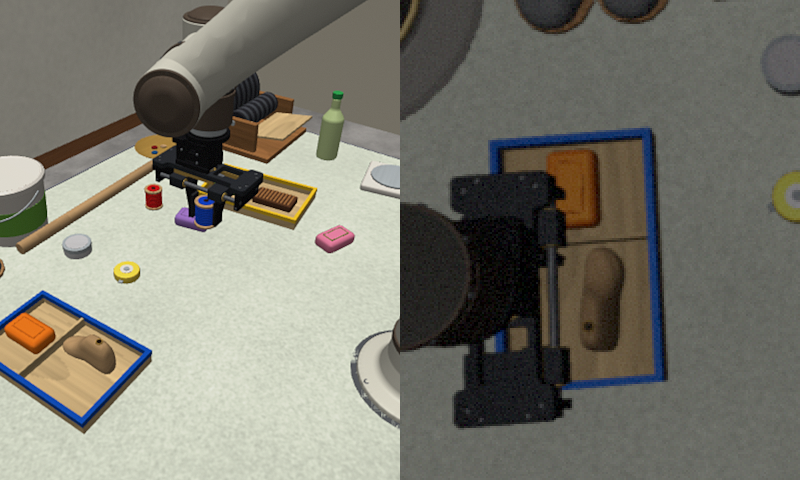

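The spool is held upright at (205,210) in the left half. The last and the orange soap sit properly in the blue tray. I carry the spool over.

step_arm --targets "-1.5 -0.1 0 0;-3 -0.2 0 0;-3 -0.2 0 0;-3 -0.2 0 0;-3 -0.2 0 0;-3 -0.2 0 0;-3 -0.2 0 0;-3 -0.2 0 0;-3 -0.2 0 0;-3 -0.2 0 0;-3 -0.2 0 0;-2.5 -0.2 0 0"

```text
time_s: 36.68
tcp_pos: [0.4381, 0.3484, 0.1324]
ee_rot: [[0.064, -0.998, -0.002], [-0.998, -0.064, -0.003], [0.003, 0.003, -1.0]]
wrist_force: [0.7, -0.7, 0.0]
gripper_width: 0.501
gripper_force: 30.0
```

step_arm --targets "-1.5 -0.1 0 0;-0.6 -0.1 0 0;0 0 1 0;0 0 2 0;0 0 2 0;0 0 0 0;0 0 0 0;0 0 0 0"

```text
time_s: 37.35
tcp_pos: [0.4401, 0.3676, 0.0851]
ee_rot: [[0.063, -0.998, 0.001], [-0.998, -0.063, 0.0], [0.0, -0.001, -1.0]]
wrist_force: [-0.0, 0.1, -0.8]
gripper_width: 0.5
gripper_force: 30.0
```

```bash
python3 go.py 438.5 368 17 183.8
```

```text
t 37.35 turn -0.2 then tool cm x -0.05 y 0.16 z(down) 6.81 w 4.35 F [-0.   0.1 -0.8]
```

step_arm --targets "0 0.1 1.5 0;0 0 1.7 0;0 0 1.4 0;0 0 0.8 0;0 0 0.5 0;0 0 0.3 0;0 0 0.2 0;0 0 0 0;0 0 0 0;0 0 0 0"

```text
time_s: 38.18
tcp_pos: [0.4389, 0.3686, 0.0212]
ee_rot: [[0.063, -0.998, 0.001], [-0.998, -0.063, 0.001], [-0.001, -0.001, -1.0]]
wrist_force: [0.2, 0.4, -0.3]
gripper_width: 0.499
gripper_force: 30.0
```

step_arm --targets "0 0 0.1 0;0 0 0.1 0;0 0 0.1 0;0 0 0 0;0 0 0 0;0 0 0 0"

```text
time_s: 38.68
tcp_pos: [0.4386, 0.3682, 0.0175]
ee_rot: [[0.063, -0.998, -0.0], [-0.998, -0.063, -0.0], [0.0, 0.0, -1.0]]
wrist_force: [-0.5, -0.1, 0.4]
gripper_width: 0.496
gripper_force: 30.0
```

step_arm --targets "0 0 0.1 0;0 0 0.1 0;0 0 0 0;0 0 0 0;0 0 0 0"

```text
time_s: 39.1
tcp_pos: [0.4387, 0.3683, 0.0159]
ee_rot: [[0.063, -0.998, 0.0], [-0.998, -0.063, 0.0], [-0.0, -0.0, -1.0]]
wrist_force: [-1.3, -0.9, 3.4]
gripper_width: 0.501
gripper_force: 30.0
```

step_arm --targets "0 0 0 0;0 0 0 0;0 0 0 0;0 0 0 0;0 0 0 0" --claw 6.2

```text
time_s: 39.52
tcp_pos: [0.4386, 0.3681, 0.0153]
ee_rot: [[0.063, -0.998, -0.0], [-0.998, -0.063, -0.0], [0.0, 0.0, -1.0]]
wrist_force: [0.4, 0.2, 0.6]
gripper_width: 0.699
gripper_force: 0.0
```

step_arm --targets "0 0 -0.5 0;0 0 -1.5 0;0 0 -2.5 0;0 0 -2.5 0;0 0 -2.5 0;0 0 -2.5 0;0 0 -2.5 0;0 0 -2 0;2 0 0 0;2.5 0 0 0;2.5 0 0 0;0 0 0 0"

```text
time_s: 40.52
tcp_pos: [0.4423, 0.2948, 0.181]
ee_rot: [[0.06, -0.998, -0.001], [-0.998, -0.06, -0.001], [0.001, 0.001, -1.0]]
wrist_force: [-0.0, -0.2, -0.6]
gripper_width: 0.713
gripper_force: 0.0
```

step_arm --targets "2.5 0 0 0;2.5 0 0 0;2.5 0 0 0;2.5 0 0 0;2.5 0 0 0;2.5 0 0 0;2.5 0 0 0;0 0 0 0;0 0 0 0;0 0 0 0;0 0 0 0;0 0 0 0"

```text
time_s: 41.52
tcp_pos: [0.4542, 0.1245, 0.1806]
ee_rot: [[0.064, -0.998, 0.0], [-0.998, -0.064, 0.0], [-0.0, -0.0, -1.0]]
wrist_force: [-0.4, -0.2, 0.5]
gripper_width: 0.715
gripper_force: 0.0
```

```bash
python3 m.py 2>&1 | grep -E "lilac|red"; python3 - <<'E'
from h import *
a=cap("top")["frame"]; b=cap("side")["frame"]; cv2.imwrite("pics/end.png",np.hstack([cv2.resize(b[120:480,:400],(400,360)),cv2.resize(a[150:330,90:290],(400,360))]))
cv2.imwrite("pics/end_full.png",a)
E
```

```text
(no output)
```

View pics/end.png

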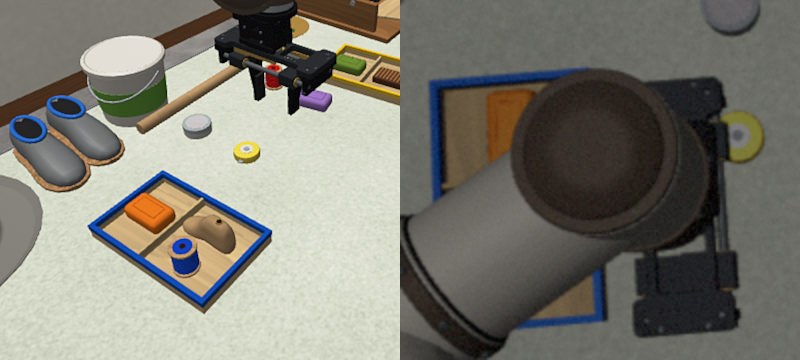

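View pics/end_full.png

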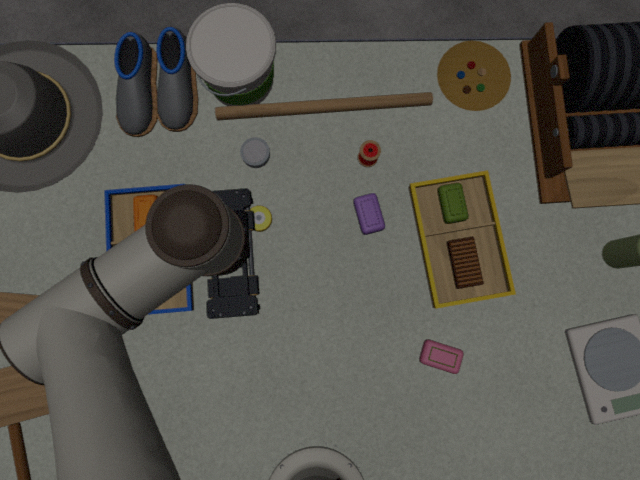

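Side view: orange soap, last and spool stand properly in the blue tray. Top view: green soap (453,202) and board (465,262) lie flat in the yellow tray. Lilac (369,213) and red (369,152) have not moved, and the gripper is clear of everything.

```bash
python3 -c "
from station import r; print(r.finish_job())"
```

```text
the job is handed in; nothing more can be done
None
```

I handed the job in at about 42 s; the camera check showed both kits in their right compartments, the lilac soap and red spool unmoved and the gripper clear, but the hand-in gave no verdict.

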